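Put the backup drive away in the dial safe

ROBOT

A 6-joint arm with a two-finger parallel gripper is mounted at the origin on the work surface; the furniture and walls round the work are solid. World frame = base frame: x ahead of the robot, y to its left, z up, the work surface at z = 0. Lengths are in m, angles in rad, forces in N, time in s.
With the tool pointing down it reaches from about 0.35 to 0.975 m from the base axis. Payload 4.9 kg.
Tool frame: the origin (TCP) lies at the very end of the fingers, on their centre line; the grasp point (between the pads) lies 19 mm behind it; z points along the fingers, y is the line along which they close (so a half turn about z gives the same grasp; the last joint's range is limited). The gripper opens to 85 mm and grips with 20 to 120 N. Pads are 22 mm wide; open, the fingers measure 114 mm over their backs; the gripper's body (76 mm by 85 mm) begins 54 mm behind the grasp point. The pads swing forward as they close: fully open they stand 13 mm farther back than shut.
Start: joints at [1.035, 0.053, 1.613, -0, 1.476, -0.119], TCP at [0.253, 0.571, 0.231] pointing down, gripper open.
Joint ranges: [-3.01, 3.01], [-1.01, 2.22], [0.06, 2.58], [-1.02, 4.17], [0.09, 2.62], [-3.14, 3.14]. Speed limits (rad/s): [2.57, 2.57, 3.14, 3.14, 3.14, 3.14].

INTERFACE

Orientations are given as a rotation vector (axis times angle).
In Python, from station import ctrl gives the robot as it stands.
- The arm moves only by the shell command python3 -m crank 'ROWS' [OPENING] [FORCE]. ROWS is text: rows parted by semicolons, each of 4 numbers parted by spaces: the shift along the world's x, y, z in units of 0.5 m (1.0 is 0.5 m), then the turn about the world's z in units of 90 degrees (1.0 is 90 degrees). In form: x y z turn; .... A call has exactly 5 rows; each row shifts and turns the commanded pose from where the row before left it; what a row does not reach is not made up. A row lasts 1/12 s, in which the tool goes at most 41.7 mm and 7.16 degrees, less where a joint would pass 70% of its speed; a pose out of reach is approached as far as the arm can. A call with a number of a shift or a turn outside -1 to 1 is refused whole. A call with a gripper value outside its range is refused whole. OPENING is the opening in per cent of the stroke, from 0 (shut) to 100 (fully open), set as the call begins (- or left out, the last holds). The fingers move at their own pace and stop on an object; FORCE is the grip in N (left out, the last holds). Time passes only in rows, so rows that do not move let the fingers close, or fill a call up. It gives the time, the measured TCP pose, the force, the opening and the grip force at its end, in the units of the state.
- ctrl.get_obs(): the state, without advancing time (a new reading comes with each control period).
- ctrl.get_image(name): name is "scene" or "top" or "wrist"; returns (picture, depth): 384x512x3 uint8, red, green, blue; 384x512 float32, m along the optical axis (not along the pixel's ray), 0 where there is no reading.
- ctrl.get_calibration(name): a dict with "fx", "fy", "cx", "cy" (pixels), "extrinsics" (4x4, takes a point from world to camera coordinates). Camera axes: x right, y down, z forward; pixel columns grow to the right and rows downward; lengths in m; the calibration is good to about 2 mm. A picture is of the moment at which its call begins: read the wrist's pose just before it. get_calibration takes no time and is no camera call; for the wrist camera it gives the pose at the moment of the call.
- ctrl.finish_job(): hands the job in; it is judged then, once.
The state is a dict: "t": time; "q": joint angles; "dq": joint speeds; "effort": joint torques, N m; "tool_pos": TCP position; "tool_rot": TCP orientation; "contact_force": force on the tool from outside, world axes, zero at the start; "wrist_torque": the same for the moment, N m; "opening": finger opening in m; "grip_force": force on a finger pad.
Only numpy, scipy, OpenCV 4.12 (cv2) and the standard library are available. Lean on these libraries where they do the work, as an engineer would, in place of code of your own. Each camera call takes 0.05 s, during which the arm holds its last target. There are 200 camera calls.

TASK

Put the small backup drive that lies between the file and the telephone handset away in the desk safe: open the safe's drawer by turning the dial right to 8, left to 17 and right to 13, lay the drive flat in the drawer's middle compartment (set it down, do not drop it) and push the drawer fully home. Leave the handset, loupe, thread spool and eraser where they are.

Things in the scene. Friction and masses are not known exactly. Their poses are not given: they have to be found in the camera images.
- safe: Grey steel desk safe, 240 (x) x 220 (y) x 118 mm high, fixed. Origin: centre of its underside; its x axis points from the front (drawer side) to the back, z up. The combination dial lies flat on its top, axis vertical, at safe x -15, y 0 mm. The index, a dark line on the steel ring round the dial, is on the dial's drawer side, 44 mm from its axis.
- dial_grip (a point): On the dial's vertical axis at the height to grip, 142 mm over the desk. The grip is a round fluted black knob, 33 mm across, 132 to 155 mm over the desk, above a skirt 80 mm across with 40 white marks, numbers rising clockwise (every 5th longer, every 10th longest; a dot inside the 0 mark; a white line on the knob's top points to 0).
- dial (a joint): Dial angle, rad, no stops; grows turning left (anticlockwise from above). Number at the index = joint / 0.15708 mod 40 (8 = 1.257, 17 = 2.670, 13 = 2.042); starts at 15 to 22. Turns with 0.1 N m, stays where left. Stop within half a number of each; an overrun is not mended by turning back: go left to 25 and begin again with right to 8. While the drawer is open leave the dial, or it cannot shut.
- drawer_handle (a point): Middle of the drawer's steel bar handle: 10 mm thick, 96 mm long across the safe (its y axis), 90 mm over the desk, 35 mm in front of the drawer front (30 mm clear behind the bar). The front, flush with the safe's when shut, is 193 mm wide, 48 to 109 mm over the desk. Moves with the drawer.
- drawer (a joint): How far the drawer is open, m: 0 shut, 0.085 fully open; slides towards the front (safe -x) with about 2 N and stays where it is left. Held shut (about 2 mm of play) until the dial has been worked right.
- drawer_pocket (a point): Centre of the floor of the drawer's middle compartment, 52 mm over the desk; axes as the safe's. Inside it is 68 mm long (safe x) and 82 mm wide (y); walls 30 mm high (drawer front 57 mm). With the drawer fully open the centre is 146 mm in front of the dial's axis and the compartment is 7 mm clear of the safe. Moves with the drawer.
- drive: The backup drive: rounded aluminium block with black ends, 56 (its x) x 32 (y) x 16 mm (z), 60 to 130 g. Origin: centre of its underside. It starts flat on the desk in the gap, 54 mm wide, between the file's left edge and the handset, lengthwise, so that only its two ends are free for fingers; the compartment in turn has no room for fingers at its ends.
- file: Flat kraft paper file, 370 (x) x 255 (y) x 34 mm, fixed. Origin on the desk near its middle; its straight left edge is at y +124 mm.
- phone: Black cordless telephone handset lying on the desk, 158 (x) x 48 (y) x 26 mm, loose. Origin: centre of its underside. Bystander.
- loupe: Black stand magnifier, a round 41 mm wide and 38 mm high, loose. Origin: centre of its underside. Bystander.
- spool: Spool of linen thread standing upright, 34 mm across, 46 mm high, loose. Origin: centre of its underside. Bystander.
- eraser: White eraser, 22 (x) x 56 (y) x 12 mm, loose. Origin: centre of its underside. Bystander.

How it is judged:
By the outcome, as a careful person would: the job done as asked, in the order asked, and still so for the second after the job is handed in, with the robot touching nothing.
It also fails if it takes over 72 s, if anything falls off the work surface, if the arm or the gripper's body presses on something with over 40 N, if the wrist force passes 120 N, or if a joint passes its speed limit or range.

## Working session

There is one attempt and no reset: what is moved stays moved. The work goes in short steps, Python scripts to look and compute and a shell command to move; the robot and the scene stay as the last step left them, time stands still between calls to the robot, and variables do not carry over. Pictures are saved under pics/ and viewed, at most 10 in all, crops included, and the job is handed in when it is done.

```bash
ls; mkdir -p pics; python3 - <<'E'
from station import ctrl
import cv2,numpy as np
o=ctrl.get_obs();print({k:np.round(v,3).tolist() for k,v in o.items()})
for n in("top","scene"):
    p,d=ctrl.get_image(n);np.savez(f"{n}0.npz",p=p,d=d);cv2.imwrite(f"pics/{n}0.png",p[:,:,::-1])
    c=ctrl.get_calibration(n);print(n,c)
E
```

```text
pics
{'t': 0.0, 'q': [1.035, 0.053, 1.614, 0.0, 1.476, -0.119], 'dq': [-0.0, 0.001, -0.0, 0.0, 0.0, -0.001], 'effort': [0.001, -39.368, -37.018, 0.0, 0.007, 0.0], 'tool_pos': [0.253, 0.571, 0.23], 'tool_rot': [-0.65, -3.073, 0.003], 'contact_force': [-0.629, -0.05, -0.343], 'wrist_torque': [-0.014, -0.028, 0.02], 'grip_force': 0.0, 'opening': 0.085}
top {'fx': 389.819084165889, 'fy': 389.819084165889, 'cx': 261.9348046223566, 'cy': 188.2120492181434, 'extrinsics': array([[ 0.02221382, -0.99968465,  0.01171092, -0.07166515],
       [-0.98859646, -0.02370952, -0.14871082,  0.57207254],
       [ 0.14894158, -0.00827394, -0.98881138,  1.19867219],
       [ 0.        ,  0.        ,  0.        ,  1.        ]])}
scene {'fx': 369.12028208093477, 'fy': 369.12028208093477, 'cx': 256.64039272354876, 'cy': 192.82312337063482, 'extrinsics': array([[ 0.82470751, -0.56519337, -0.02034646, -0.47682675],
       [-0.35806239, -0.49394662, -0.7923434 ,  0.27157171],
       [ 0.43777717,  0.66073686, -0.60973597,  1.07183322],
       [ 0.        ,  0.        ,  0.        ,  1.        ]])}
```

View pics/top0.png

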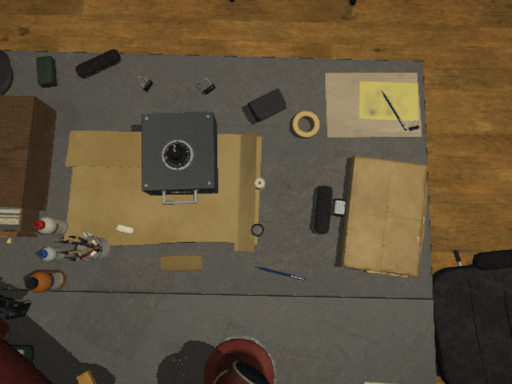

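View pics/scene0.png

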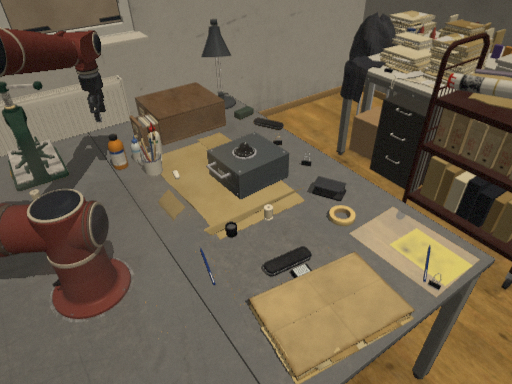

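The top view shows the safe at (178,152) with its dial at (177,153) and handle at (180,200). The handset is at (322,210), the drive at (340,207), the file at (385,215), the loupe at (257,230), the spool at (260,183) and the eraser at (125,229). The scene view shows the same layout.

```bash
cat > h.py <<'E'
import numpy as np,cv2
from station import ctrl
from scipy.spatial.transform import Rotation as R
def cloud(d,c):
    v,u=np.mgrid[:d.shape[0],:d.shape[1]]
    P=np.stack([(u-c["cx"])/c["fx"]*d,(v-c["cy"])/c["fy"]*d,d],-1)
    E=c["extrinsics"]; W=(P-E[:3,3])@E[:3,:3]
    W[d<=0]=np.nan
    return W
def pix(c,p):
    E=c["extrinsics"];q=E[:3,:3]@np.array(p)+E[:3,3];return c["fx"]*q[0]/q[2]+c["cx"],c["fy"]*q[1]/q[2]+c["cy"]
def pose():
    o=ctrl.get_obs();y=R.from_rotvec(o["tool_rot"]).as_matrix()[:,1]
    return o["tool_pos"],np.degrees(np.arctan2(y[1],y[0]))
def rect(W,m):
    p=W[m][:,:2];(c,s,a)=cv2.minAreaRect((p*1000).astype(np.float32));return np.round(c,1),np.round(s,1),round(a,1),len(p)
E
python3 - <<'E'
from h import *
f=np.load("top0.npz");p,d=f["p"],f["d"];c=ctrl.get_calibration("top");W=cloud(d,c)
def box(u0,v0,u1,v1,z0,z1):
    m=np.zeros(d.shape,bool);m[v0:v1,u0:u1]=1
    return m&(W[...,2]>z0)&(W[...,2]<z1)
for n,b in dict(safe=(135,105,225,200,.112,.124),knob=(160,135,195,170,.145,.17),handle=(155,194,205,210,.08,.1),drive=(333,196,349,218,.008,.025),phone=(308,180,335,238,.014,.035),file=(340,150,430,280,.028,.04),loupe=(245,218,268,240,.02,.05),spool=(250,172,270,195,.03,.06),eraser=(112,220,138,238,.006,.02)).items():
    m=box(*b)
    if m.sum()>2: print(n,*rect(W,m),np.nanmedian(W[m][:,2]).round(4))
print(pose())
E
```

```text
safe [671.9 202.4] [240.3 220.4] 3.5 4996 0.1175
knob [657.  201.8] [33.4 32.5] 5.0 111 0.1537
handle [527.1 193.6] [ 31.  104.5] 1.5 163 0.0934
drive [ 525.4 -314.8] [42.2 66. ] 83.0 194 0.0156
phone [ 512.2 -263.4] [ 62.7 156.3] 84.8 710 0.0248
file [ 499.5 -455.6] [247.9 363.9] 83.0 8039 0.0325
loupe [448.1 -38.2] [68.2 46.8] 8.7 209 0.0294
spool [593.5 -42.1] [69.1 45. ] 1.6 149 0.0413
eraser [434.4 378.3] [82.  23.7] 76.0 116 0.0112
(array([0.25274497, 0.57101182, 0.23020925]), np.float64(66.11659863746466))
```

```bash
python3 - <<'E'
from h import *
f=np.load("top0.npz");p,d=f["p"],f["d"];c=ctrl.get_calibration("top");W=cloud(d,c)
for v in range(236,262,5): print([tuple(np.round(W[v,u],2)) for u in range(50,112,10)])
r=np.hypot(W[...,0]-.657,W[...,1]-.2018)
for a,b in((0,.014),(.02,.026),(.028,.036),(.042,.046),(.05,.07)): print(a,b,np.round(np.nanpercentile(W[(r>a)&(r<b)][:,2],[10,50,90]),4))
E
```

```text
[(np.float64(0.41), np.float64(0.62), np.float64(-0.0)), (np.float64(0.41), np.float64(0.59), np.float64(-0.0)), (np.float64(0.41), np.float64(0.46), np.float64(0.2)), (np.float64(0.41), np.float64(0.52), np.float64(-0.0)), (np.float64(0.41), np.float64(0.46), np.float64(0.07)), (np.float64(0.41), np.float64(0.46), np.float64(-0.0)), (np.float64(0.41), np.float64(0.43), np.float64(0.0))]
[(np.float64(0.39), np.float64(0.62), np.float64(0.0)), (np.float64(0.39), np.float64(0.59), np.float64(-0.0)), (np.float64(0.39), np.float64(0.48), np.float64(0.15)), (np.float64(0.39), np.float64(0.49), np.float64(0.07)), (np.float64(0.4), np.float64(0.48), np.float64(0.01)), (np.float64(0.4), np.float64(0.43), np.float64(0.06)), (np.float64(0.4), np.float64(0.43), np.float64(0.0))]
[(np.float64(0.38), np.float64(0.62), np.float64(0.0)), (np.float64(0.38), np.float64(0.58), np.float64(0.0)), (np.float64(0.38), np.float64(0.55), np.float64(-0.0)), (np.float64(0.38), np.float64(0.49), np.float64(0.06)), (np.float64(0.38), np.float64(0.47), np.float64(0.05)), (np.float64(0.38), np.float64(0.45), np.fl
[... 709 characters left out ...]
oat64(0.48), np.float64(0.01)), (np.float64(0.35), np.float64(0.43), np.float64(0.05)), (np.float64(0.35), np.float64(0.42), np.float64(-0.0))]
[(np.float64(0.33), np.float64(0.58), np.float64(0.06)), (np.float64(0.33), np.float64(0.58), np.float64(0.0)), (np.float64(0.33), np.float64(0.55), np.float64(-0.0)), (np.float64(0.33), np.float64(0.52), np.float64(0.0)), (np.float64(0.33), np.float64(0.48), np.float64(0.0)), (np.float64(0.33), np.float64(0.45), np.float64(0.0)), (np.float64(0.33), np.float64(0.42), np.float64(-0.0))]
0 0.014 [0.1515 0.1545 0.1576]
0.02 0.026 [0.1259 0.1285 0.1316]
0.028 0.036 [0.1249 0.1276 0.1307]
0.042 0.046 [0.1185 0.122  0.1243]
0.05 0.07 [0.1145 0.1173 0.1205]
```

```bash
python3 -m crank '0 0 0.08 0; 0 0 0.08 0; 0.057 -0.053 0 0; 0.057 -0.053 0 0; 0.057 -0.053 0 0'
python3 -m crank '0.057 -0.053 0 0; 0.057 -0.053 0 0; 0.057 -0.053 0 0; 0.057 -0.053 0 0; 0.057 -0.053 0 0'
python3 -m crank '0.057 -0.053 0 0; 0.057 -0.053 0 0; 0.057 -0.053 -0.02 0; 0.057 -0.053 -0.04 0; 0.056 -0.05 -0.04 0'
python3 -m crank '0.01 0 0 0; 0 0 0 0; 0 0 0 0; 0 0 0 0;0 0 0 0'
python3 - <<'E'
from h import *
print(pose(),ctrl.get_obs()["q"])
c=ctrl.get_calibration("wrist");p,d=ctrl.get_image("wrist");np.savez("w1.npz",p=p,d=d,**{k:np.array(v) for k,v in c.items()});cv2.imwrite("pics/w1.png",p[:,:,::-1])
print(pix(c,[.657,.2018,.13]),pix(c,[.613,.199,.122]))
E
```

```text
t: 0.52
tool_pos: [0.339, 0.4915, 0.3121]
tool_rot: [0.647, 3.073, 0.002]
contact_force: [0.8, -0.3, 0.2]
opening: 0.0855
grip_force: 0.0
t: 0.93
tool_pos: [0.4819, 0.3579, 0.3108]
tool_rot: [-0.65, -3.073, 0.001]
contact_force: [0.8, 0.7, -0.3]
opening: 0.0855
grip_force: 0.0
t: 1.35
tool_pos: [0.6227, 0.2287, 0.2629]
tool_rot: [0.65, 3.072, 0.001]
contact_force: [1.2, 0.7, -1.2]
opening: 0.0853
grip_force: 0.0
t: 1.77
tool_pos: [0.6256, 0.2317, 0.2642]
tool_rot: [0.647, 3.073, 0.002]
contact_force: [-0.9, 0.3, -0.4]
opening: 0.0853
grip_force: 0.0
(array([0.62559909, 0.23165584, 0.2642134 ]), np.float64(66.23114440672208)) [ 2.43098692e-01  1.32220604e-01  1.47354580e+00  1.99064072e-04
  1.53378424e+00 -9.12858957e-01]
(np.float64(243.88079062419888), np.float64(227.3432418470164)) (np.float64(222.5358089159741), np.float64(186.72070444176782))
```

View pics/w1.png

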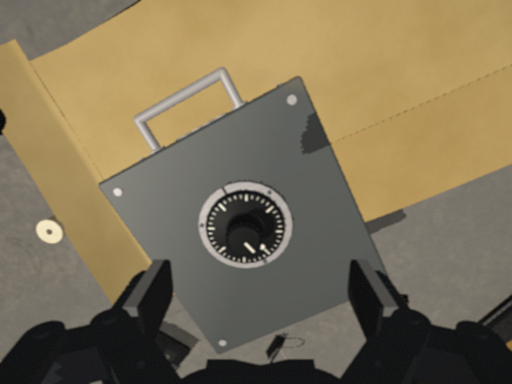

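```bash
cat > dial.py <<'E'
from h import *
import sys
n=sys.argv[1]
def strip(f,cen,out=None):
    c={k:f[k] for k in("fx","fy","cx","cy","extrinsics")};p=f["p"]
    A=np.arange(0,40,.05);rr=np.arange(.004,.056,.0005)
    a=np.radians(183.5+9*A)
    S=np.zeros((len(rr),len(A),3),np.uint8);mu=np.zeros((len(rr),len(A)),np.float32);mv=mu.copy()
    for i,r in enumerate(rr):
        z=.155 if r<.016 else .1285 if r<.04 else .122
        for j in range(len(A)):
            mu[i,j],mv[i,j]=pix(c,[cen[0]+r*np.cos(a[j]),cen[1]+r*np.sin(a[j]),z])
    return cv2.remap(p,mu,mv,cv2.INTER_CUBIC),A,rr
if __name__=="__main__":
    f=np.load(n+".npz");c={k:f[k] for k in("fx","fy","cx","cy","extrinsics")}
    W=cloud(f["d"],c);m=(W[...,2]>.145)&(W[...,2]<.17)&(np.hypot(W[...,0]-.657,W[...,1]-.2018)<.03)
    print("knob",rect(W,m))
    m=(W[...,2]>.112)&(W[...,2]<.12)&(np.hypot(W[...,0]-.657,W[...,1]-.2018)<.2);print("safe",rect(W,m))
    g=f["p"].mean(2);m=(W[...,2]>.12)&(W[...,2]<.126)&(g>120)&(np.hypot(W[...,0]-.657,W[...,1]-.2018)<.056)
    e=cv2.minEnclosingCircle((W[m][:,:2]*1000).astype(np.float32));print("ring",e)
    S,A,rr=strip(f,[.657,.2018])
    S=cv2.resize(S,(800,416));
    for k in range(0,40,5): cv2.putText(S,str(k),(k*20,412),0,.4,(255,0,0))
    cv2.imwrite(f"pics/{n}s.png",S[:,:,::-1])
E
python3 dial.py w1
```

```text
knob (array([659.4, 201.2]), array([34.4, 34.2]), 79.4, 1057)
safe (array([674.9, 202. ]), array([240.2, 219.9]), 3.4, 37430)
ring ((659.8740844726562, 200.68211364746094), 47.743282318115234)
```

View pics/w1s.png

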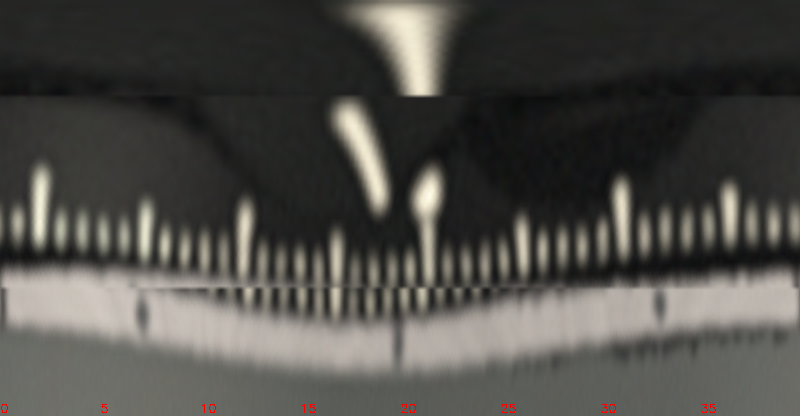

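```bash
cat > read.py <<'E'
from dial import *
f=np.load(n+".npz");cx,cy=float(sys.argv[2]),float(sys.argv[3])
S,A,rr=strip(f,[cx,cy]);g=S.astype(float).mean(2)
row=g[(rr>.033)&(rr<.037)].mean(0)
ph=-np.angle((row*np.exp(-2j*np.pi*A)).sum())/(2*np.pi);print("mark phase frac",ph%1)
z=g[(rr>.022)&(rr<.0265)].mean(0);print("inner bright", A[np.argsort(-z)[:12]])
k=255-g[(rr>.0415)&(rr<.046)].mean(0);k=np.roll(k,400);w=np.clip(k[360:440]-np.median(k[360:440])-15,0,None);print("index at",(w*np.arange(-2,2,.05)).sum()/w.sum())
S=cv2.resize(S,(800,416))
for q in range(0,40,5): cv2.putText(S,str(q),(q*20,412),0,.4,(255,0,0))
cv2.imwrite(f"pics/{n}s2.png",S[:,:,::-1])
E
python3 read.py w1 .6595 .2009
```

```text
mark phase frac 0.6608511575897393
inner bright [18.9  18.95 18.85 19.   18.8  19.05 18.75 19.1  18.7  19.15 18.65 19.2 ]
index at -0.0507386479678654
```

View pics/w1s2.png

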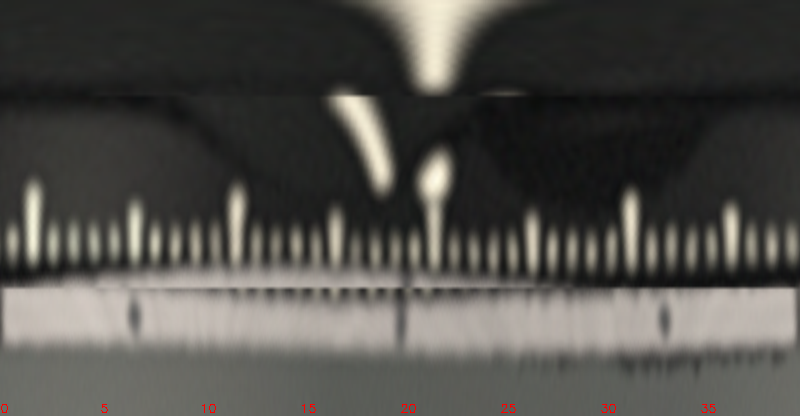

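The dial's 0 mark sits 21.7 numbers anticlockwise of the index (strip column 434), so it starts at 21.7. I'll go down and grip the knob.

```bash
python3 -m crank '0.033 -0.03 -0.03 0; 0.033 -0.031 -0.03 0; 0 0 -0.06 0; 0 0 -0.06 0; 0 0 -0.05 0' 60
python3 -m crank '0 0 -0.03 0; 0 0 0 0; 0 0 0 0; 0 0 0 0; 0 0 0 0' 
python3 -m crank '0 0 0 0; 0 0 0 0; 0 0 0 0; 0 0 0 0; 0 0 0 0' 0 60
python3 -m crank '0 0 0 0; 0 0 0 0; 0 0 0 0; 0 0 0 0; 0 0 0 0'
```

```text
t: 2.23
tool_pos: [0.6586, 0.2003, 0.1468]
tool_rot: [0.649, 3.074, 0.0]
contact_force: [0.1, 0.4, 0.8]
opening: 0.0513
grip_force: 0.0
t: 2.65
tool_pos: [0.6607, 0.2003, 0.1359]
tool_rot: [0.648, 3.069, 0.003]
contact_force: [0.0, -0.6, 1.0]
opening: 0.0513
grip_force: 0.0
t: 3.07
tool_pos: [0.6602, 0.2002, 0.1352]
tool_rot: [0.649, 3.071, 0.003]
contact_force: [-2.3, 0.9, 7.0]
opening: 0.0314
grip_force: 59.4
t: 3.48
tool_pos: [0.6602, 0.2002, 0.1352]
tool_rot: [0.649, 3.071, 0.003]
contact_force: [-3.4, 1.7, 5.3]
opening: 0.0311
grip_force: 59.4
```

```bash
python3 -c "from h import *;print(pose())"
python3 -m crank '0 0 0 -0.06; 0 0 0 -0.07; 0 0 0 -0.07; 0 0 0 -0.07; 0 0 0 -0.07' |grep -v tool
python3 -m crank '0 0 0 -0.07; 0 0 0 -0.07; 0 0 0 -0.07; 0 0 0 -0.07; 0 0 0 -0.07' |grep -v tool
python3 -m crank '0 0 0 -0.07; 0 0 0 -0.07; 0 0 0 -0.07; 0 0 0 -0.06; 0 0 0 -0.06' |grep -v tool
python3 -m crank '0 0 0 -0.06; 0 0 0 -0.06; 0 0 0 0; 0 0 0 0; 0 0 0 0'
cat > snap.py <<'E'
from h import *
import sys
print(pose());c=ctrl.get_calibration("wrist");p,d=ctrl.get_image("wrist");np.savez(sys.argv[1]+".npz",p=p,d=d,**{k:np.array(v) for k,v in c.items()});cv2.imwrite(f"pics/{sys.argv[1]}.png",p[:,:,::-1])
E
python3 snap.py w2; python3 read.py w2 .6595 .2009
```

```text
(array([0.66023074, 0.20023895, 0.13518493]), np.float64(66.12515280168031))
t: 3.9
contact_force: [-2.2, -0.4, 7.4]
opening: 0.0308
grip_force: 59.9
t: 4.32
contact_force: [-4.9, -1.6, 8.5]
opening: 0.031
grip_force: 60.0
t: 4.73
contact_force: [-5.7, -1.4, 9.8]
opening: 0.0311
grip_force: 60.1
t: 5.15
tool_pos: [0.6586, 0.1998, 0.1352]
tool_rot: [-2.805, -1.415, 0.002]
contact_force: [-7.8, -1.1, 9.6]
opening: 0.0311
grip_force: 60.1
(array([0.65858607, 0.19977531, 0.13519422]), np.float64(-36.47175695549285))
mark phase frac 0.2681035223901758
inner bright [6.95 6.9  7.05 7.   7.1  7.15 6.85 7.2  7.25 6.8  7.3  6.75]
index at nanread.py:7: RuntimeWarning: invalid value encountered in scalar divide
  k=255-g[(rr>.0415)&(rr<.046)].mean(0);k=np.roll(k,400);w=np.clip(k[360:440]-np.median(k[360:440])-15,0,None);print("index at",(w*np.arange(-2,2,.05)).sum()/w.sum())
```

View pics/w2.png

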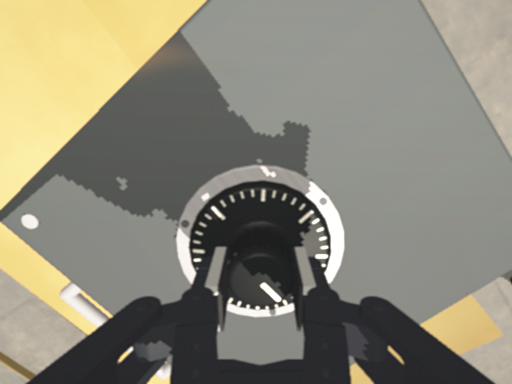

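The picture shows the knob between the fingers at (260,270) with its white line turned along with the gripper. The mark phase of 0.27 matches the expected 10.3, so the grip isn't slipping. Remaining: 2.3 right to 8, then 9 left, then 4 right.

```bash

python3 -m crank '0 0 0 -0.06; 0 0 0 -0.06; 0 0 0 -0.06; 0 0 0 -0.05; 0 0 0 0' |grep -v tool
python3 -m crank '0 0 0 0; 0 0 0 0; 0 0 0 0; 0 0 0 0; 0 0 0 0' |grep -v tool
python3 snap.py w3; python3 read.py w3 .6595 .2009 2>&1|grep phase
```

```text
t: 5.62
contact_force: [-7.8, 0.2, 10.2]
opening: 0.0309
grip_force: 60.2
t: 6.03
contact_force: [-8.2, -0.3, 9.4]
opening: 0.0312
grip_force: 60.2
(array([0.65828688, 0.20006763, 0.13519319]), np.float64(-57.16258559326588))
mark phase frac 0.9779875571363806
```

Dial at 7.98–8.0.

```bash

python3 -m crank '0 0 0 0.07; 0 0 0 0.07; 0 0 0 0.07; 0 0 0 0.07; 0 0 0 0.07' |grep -v tool
python3 -m crank '0 0 0 0.07; 0 0 0 0.07; 0 0 0 0.07; 0 0 0 0.07; 0 0 0 0.07' |grep -v tool
python3 -m crank '0 0 0 0.06; 0 0 0 0.06; 0 0 0 0.05; 0 0 0 0.03; 0 0 0 0' |grep -v tool
python3 -m crank '0 0 0 0; 0 0 0 0; 0 0 0 0; 0 0 0 0; 0 0 0 0' |grep -v tool
python3 snap.py w4; python3 read.py w4 .6595 .2009 2>&1|grep phase
```

```text
t: 6.5
contact_force: [-6.1, -1.0, 8.3]
opening: 0.0312
grip_force: 60.1
t: 6.92
contact_force: [-3.7, -1.6, 7.9]
opening: 0.031
grip_force: 60.0
t: 7.33
contact_force: [-3.3, -0.5, 6.8]
opening: 0.0309
grip_force: 59.9
t: 7.75
contact_force: [-3.0, -0.9, 7.1]
opening: 0.031
grip_force: 59.9
(array([0.65969025, 0.19965697, 0.13521036]), np.float64(23.825526020478524))
mark phase frac 0.9475051325336731
```

```bash

python3 -m crank '0 0 0 -0.06; 0 0 0 -0.07; 0 0 0 -0.07; 0 0 0 -0.07; 0 0 0 -0.06' |grep -v tool
python3 -m crank '0 0 0 -0.05; 0 0 0 -0.02; 0 0 0 0; 0 0 0 0; 0 0 0 0' |grep -v tool
python3 snap.py w5; python3 read.py w5 .6595 .2009 2>&1|grep phase
python3 -m crank '0 0 0 0; 0 0 0 0; 0 0 0 0; 0 0 0 0; 0 0 0 0' 60 |grep -v tool
python3 -m crank '0 0 0.05 0; 0 0 0.06 0; 0 0 0.04 0; 0 0 0 0; 0 0 0 0'
python3 snap.py w6; python3 read.py w6 .6595 .2009 2>&1|grep -v div
python3 dial.py w6
```

```text
t: 8.22
contact_force: [-5.7, -1.6, 9.1]
opening: 0.0311
grip_force: 60.1
t: 8.63
contact_force: [-5.8, -0.8, 9.1]
opening: 0.0307
grip_force: 60.1
(array([0.65900041, 0.19959346, 0.13517737]), np.float64(-12.181580042306635))
mark phase frac 0.9485439703287853
t: 9.1
contact_force: [0.4, -0.2, 0.4]
opening: 0.051
grip_force: 0.0
t: 9.52
tool_pos: [0.6601, 0.1999, 0.2097]
tool_rot: [2.443, 1.972, 0.005]
contact_force: [0.0, 0.2, 0.2]
opening: 0.051
grip_force: 0.0
(array([0.66011049, 0.19994136, 0.209693  ]), np.float64(-12.180682221593074))
mark phase frac 0.9561439514454638
inner bright [11.   11.05 10.95 11.1  11.15 10.9  11.2  10.85 10.8  11.25 13.5  13.55]
index at -0.05379758989869723
knob (array([659.7, 201.6]), array([34.2, 34.9]), 2.8, 1784)
safe (array([674.5, 202.5]), array([239.5, 219.9]), 3.4, 64060)
ring ((659.5625, 201.39828491210938), 47.470787048339844)
```

The dial reads 13.0. I'll move to the handle.

```bash

python3 -m crank '-0.06 -0.003 0.02 0.035; -0.06 -0.003 0 0.035; -0.06 -0.003 0 0.035; -0.06 -0.003 0 0.035; -0.04 -0.001 -0.02 0.033' 30
python3 -m crank '0 0 -0.06 0; 0 0 -0.06 0; 0 0 -0.03 0; 0 0 0 0; 0 0 0 0'
python3 - <<'E'
from h import *
print(pose());c=ctrl.get_calibration("wrist");p,d=ctrl.get_image("wrist");W=cloud(d,c)
m=(W[...,2]>.088)&(W[...,2]<.1)&(abs(W[...,0]-.52)<.06)&(abs(W[...,1]-.193)<.07)
print(rect(W,m));q=W[m];
for y in (.16,.175,.21,.225):
    s=q[abs(q[:,1]-y)<.004]
    if len(s): print(y,np.percentile(s[:,0],[2,50,98]),len(s))
E
```

```text
t: 9.98
tool_pos: [0.5169, 0.1932, 0.2069]
tool_rot: [-2.151, -2.289, 0.001]
contact_force: [0.3, 0.9, 1.2]
opening: 0.0255
grip_force: 0.0
t: 10.4
tool_pos: [0.5173, 0.1929, 0.13]
tool_rot: [-2.153, -2.284, 0.007]
contact_force: [-0.2, 0.4, 0.3]
opening: 0.0253
grip_force: 0.0
(array([0.51733312, 0.192851  , 0.13003081]), np.float64(3.387801526290649))
(array([534.4, 202.3]), array([ 40.3, 119.2]), 3.4, 3978)
0.16 [0.51705319 0.52190549 0.52675048] 157
0.175 [0.51623684 0.52187595 0.55612881] 202
0.21 [0.51432006 0.51991139 0.55403835] 224
0.225 [0.51298715 0.51920249 0.55320525] 263
```

```bash

python3 -m crank '0.006 0 -0.04 0; 0 0 -0.04 0; 0 0 -0.038 0; 0 0 0 0; 0 0 0 0'
python3 -m crank '0 0 0 0; 0 0 0 0; 0 0 0 0; 0 0 0 0; 0 0 0 0' 0 40
python3 -m crank '-0.02 -0.001 0 0; -0.03 -0.002 0 0; -0.03 -0.002 0 0; 0 0 0 0; 0 0 0 0'
```

```text
t: 10.87
tool_pos: [0.5245, 0.1937, 0.0778]
tool_rot: [2.153, 2.284, 0.005]
contact_force: [-5.3, -1.2, 8.4]
opening: 0.0256
grip_force: 5.3
t: 11.28
tool_pos: [0.5194, 0.1935, 0.0764]
tool_rot: [-2.15, -2.282, 0.01]
contact_force: [-17.9, -1.9, 17.0]
opening: 0.0082
grip_force: 39.2
t: 11.7
tool_pos: [0.4833, 0.1914, 0.0764]
tool_rot: [2.153, 2.285, 0.006]
contact_force: [-1.7, 0.5, 4.9]
opening: 0.0084
grip_force: 40.7
```

```bash

python3 -m crank '-0.03 -0.002 0 0; -0.03 -0.002 0 0; -0.03 -0.002 0 0; -0.012 -0.001 0 0; 0 0 0 0'
python3 -m crank '0 0 0 0; 0 0 0 0; 0 0 0 0; 0 0 0 0; 0 0 0 0' 30
python3 -m crank '0 0 0.04 0; 0 0 0.08 0; 0 0 0.08 0; 0 0 0.08 0; 0 0 0.08 0'
python3 snap.py w7
python3 - <<'E'
from h import *
f=np.load("w7.npz");c={k:f[k] for k in("fx","fy","cx","cy","extrinsics")};W=cloud(f["d"],c)
m=(W[...,2]>.084)&(W[...,2]<.098)&(abs(W[...,0]-.44)<.03)&(abs(W[...,1]-.19)<.07)
print("bar",rect(W,m))
print("expected pocket",[659.6-146*.998,201.5-146*.0593],"front at",659.6-.998*190)
E
```

```text
t: 12.12
tool_pos: [0.4345, 0.1885, 0.0765]
tool_rot: [2.151, 2.282, 0.016]
contact_force: [6.3, 3.1, -1.1]
opening: 0.0082
grip_force: 41.6
t: 12.53
tool_pos: [0.431, 0.1872, 0.0734]
tool_rot: [-2.155, -2.286, 0.001]
contact_force: [0.2, -0.1, 0.1]
opening: 0.0255
grip_force: 0.0
t: 12.95
tool_pos: [0.4306, 0.1871, 0.2552]
tool_rot: [-2.155, -2.286, 0.001]
contact_force: [1.2, 1.1, -0.1]
opening: 0.0257
grip_force: 0.0
(array([0.4305811 , 0.18707838, 0.25521555]), np.float64(3.3853800088128962))
bar (array([449.6, 197.6]), array([ 39.8, 122.6]), 3.3, 1653)
expected pocket [513.892, 192.8422] front at 469.98
```

View pics/w7.png

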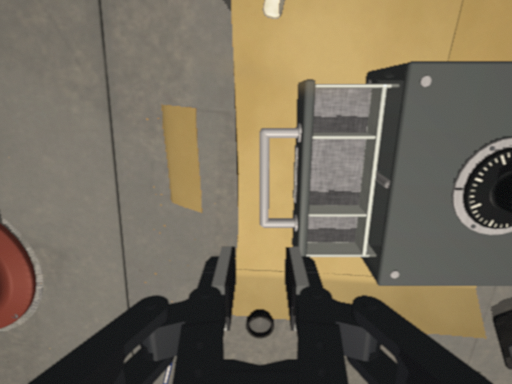

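The drawer is open. The middle compartment spans columns 313–368 and rows 137–212 and is clear of the safe. Next is the drive.

```bash

python3 -m crank '0.015 -0.07 0.01 -0.01; 0.015 -0.078 0 -0.01; 0.015 -0.078 0 -0.01; 0.015 -0.078 0 -0.01; 0.015 -0.078 0 -0.01' 100|grep t:
python3 -m crank '0.015 -0.078 0 -0.01; 0.015 -0.078 0 -0.01; 0.015 -0.078 0 -0.01; 0.015 -0.078 0 -0.01; 0.015 -0.078 0 -0.01' |grep t:
python3 -m crank '0.015 -0.078 -0.02 -0.01; 0.015 -0.078 -0.03 -0.005; 0.013 -0.074 -0.03 0; 0 0 0 0; 0 0 0 0' 
python3 snap.py w8
cat > drv.py <<'E'
from h import *
import sys
f=np.load(sys.argv[1]+".npz");c={k:f[k] for k in("fx","fy","cx","cy","extrinsics")};W=cloud(f["d"],c)
x,y=map(float,sys.argv[2:4]);z=float(sys.argv[4]) if len(sys.argv)>4 else 0
m=(W[...,2]>z+.011)&(W[...,2]<z+.021)&(abs(W[...,0]-x)<.05)&(abs(W[...,1]-y)<.028)
n,l,s,_=cv2.connectedComponentsWithStats(m.astype(np.uint8))
for i in np.argsort(-s[1:,4])[:3]+1: print("comp",s[i],rect(W,l==i))
E
python3 drv.py w8 .527 -.315
```

```text
t: 13.42
tool_rot: [2.243, 2.199, 0.0]
t: 13.83
tool_rot: [-2.329, -2.108, 0.0]
t: 14.25
tool_pos: [0.5264, -0.3142, 0.2159]
tool_rot: [-2.351, -2.076, 0.001]
contact_force: [0.0, 0.2, -0.2]
opening: 0.0852
grip_force: 0.0
(array([ 0.52642162, -0.31424704,  0.21593407]), np.float64(-7.124033892145529))
comp [ 233  155   50   29 1328] (array([ 524. , -310.1]), array([32.1, 56.2]), 84.4, 1328)
comp [220 190  87   3 187] (array([ 527. , -335.4]), array([  1.5, 100.3]), 83.1, 187)
```

View pics/w8.png

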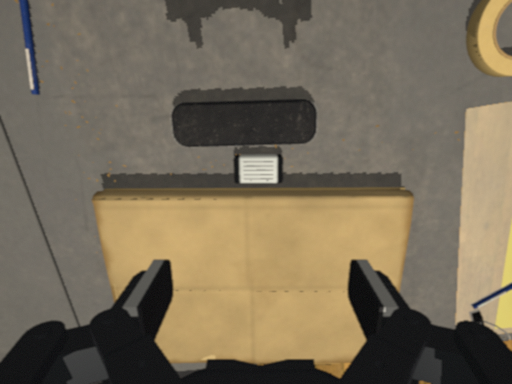

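The drive is at pixel (259,167), between the handset (245,122) and the file edge at row 190. Both its ends are free.

```bash

python3 -m crank '-0.005 0.008 -0.06 0.01; 0 0 -0.08 0; 0 0 -0.08 0; 0 0 -0.08 0; 0 0 -0.05 0' 90
python3 -m crank '0 0 -0.04 0; 0 0 -0.025 0; 0 0 -0.013 0; 0 0 0 0; 0 0 0 0'
```

```text
t: 14.72
tool_pos: [0.5236, -0.3063, 0.0407]
tool_rot: [-2.331, -2.101, 0.001]
contact_force: [-0.2, -0.1, -0.1]
opening: 0.0768
grip_force: 0.0
t: 15.13
tool_pos: [0.526, -0.3093, 0.0065]
tool_rot: [2.333, 2.1, 0.001]
contact_force: [0.1, -0.4, 0.3]
opening: 0.0767
grip_force: 0.0
```

```bash

python3 -m crank '-0.002 -0.001 -0.007 0; 0 0 0 0; 0 0 0 0; 0 0 0 0; 0 0 0 0' 0 40
python3 -m crank '0 0 0 0; 0 0 0 0; 0 0 0 0; 0 0 0 0; 0 0 0 0' | tail -3
python3 -m crank '0 0 0.03 0; 0 0 0.06 0; 0 0 0.06 0; 0 0 0.06 0; 0 0 0.06 0'
```

```text
t: 15.55
tool_pos: [0.525, -0.3104, 0.0032]
tool_rot: [2.334, 2.099, 0.001]
contact_force: [-0.0, -0.1, 6.3]
opening: 0.0546
grip_force: 43.9
contact_force: [-0.8, -0.2, 6.5]
opening: 0.0545
grip_force: 43.9
t: 16.38
tool_pos: [0.5233, -0.3091, 0.137]
tool_rot: [-2.335, -2.1, 0.0]
contact_force: [0.1, -0.7, -0.5]
opening: 0.0549
grip_force: 43.1
```

```bash

python3 -m crank '0.003 0.064 0 0.02; 0.003 0.064 0 0.02; 0.003 0.064 0 0.02; 0.003 0.064 -0.02 0.02; 0.001 0.062 -0.03 0.024' | grep t:
python3 -m crank '0 0 -0.06 0; 0 0 -0.06 0; 0 0 -0.05 0; 0 0 -0.03 0; 0 0 0 0'
python3 -m crank '0 0 -0.008 0; 0 0 -0.006 0; 0 0 0 0; 0 0 0 0; 0 0 0 0'
```

```text
t: 16.8
tool_rot: [2.153, 2.283, 0.002]
t: 17.22
tool_pos: [0.5265, -0.1487, 0.0065]
tool_rot: [-2.15, -2.278, 0.005]
contact_force: [-1.3, 0.5, -1.8]
opening: 0.0543
grip_force: 43.1
t: 17.63
tool_pos: [0.5313, -0.151, 0.0057]
tool_rot: [2.155, 2.283, 0.001]
contact_force: [0.6, 0.3, -1.2]
opening: 0.0541
grip_force: 43.1
```

```bash

python3 -m crank '0 0 -0.002 0; 0 0 -0.002 0; 0 0 0 0; 0 0 0 0; 0 0 0 0'|grep -E "pos|force"
python3 -m crank '0 0 -0.001 0; 0 0 0 0; 0 0 0 0; 0 0 0 0; 0 0 0 0'|grep -E "pos|force"
```

```text
tool_pos: [0.5309, -0.1508, 0.0031]
contact_force: [-1.4, -0.5, 4.4]
grip_force: 43.7
tool_pos: [0.531, -0.1508, 0.0031]
contact_force: [-3.4, 0.8, 7.8]
grip_force: 44.0
```

On the desk. I'll release, rise, turn 90° and look.

```bash

python3 -m crank '0 0 0.002 0; 0 0 0 0; 0 0 0 0; 0 0 0 0; 0 0 0 0' 90|grep -E "open"
python3 -m crank '0 0 0.05 0; 0 0 0.08 0; 0 0 0.08 0; 0 0 0.08 0.07; 0 0 0.06 0.07' | grep t:
python3 -m crank '0 0 0 0.075; 0 0 0 0.075; 0 0 0 0.075; 0 0 0 0.075; 0 0 0 0.075' | grep t:
python3 -m crank '0 0 0 0.075; 0 0 0 0.075; 0 0 0 0.075; 0 0 0 0.075; 0 0 0 0.075'
python3 -m crank '0 0 0 0.075; 0 0 0 0.035; 0 0 0 0; 0 0 0 0; 0 0 0 0'
python3 snap.py w9; python3 drv.py w9 .53 -.151
```

```text
opening: 0.077
t: 19.3
tool_rot: [1.884, 2.509, 0.001]
t: 19.72
tool_rot: [-1.075, -2.952, -0.0]
t: 20.13
tool_pos: [0.5303, -0.1504, 0.1776]
tool_rot: [-0.172, -3.136, -0.0]
contact_force: [-0.0, -0.3, -0.0]
opening: 0.0768
grip_force: 0.0
t: 20.55
tool_pos: [0.5304, -0.1505, 0.1778]
tool_rot: [0.088, -3.14, -0.0]
contact_force: [-0.9, -0.1, 1.0]
opening: 0.0769
grip_force: 0.0
(array([ 0.53036426, -0.15050978,  0.17778248]), np.float64(93.22369561120541))
comp [ 243  153   32   53 1615] (array([ 531. , -151.6]), array([55.2, 31.7]), 2.5, 1615)
```

```bash

python3 -m crank '0.001 -0.002 -0.06 0; 0 0 -0.08 0; 0 0 -0.08 0; 0 0 -0.06 0; 0 0 -0.04 0' 60 | grep t:
python3 -m crank '0 0 -0.02 0; 0 0 -0.004 0; 0 0 0 0; 0 0 0 0; 0 0 0 0'
python3 -m crank '0 0 0 0; 0 0 0 0; 0 0 0 0; 0 0 0 0; 0 0 0 0' 0 40
python3 -m crank '0 0 0 0; 0 0 0 0; 0 0 0 0; 0 0 0 0; 0 0 0 0'
python3 -m crank '0 0 0.04 0; 0 0 0.08 0; 0 0 0.08 0; 0 0 0.08 0; 0 0 0.08 0'
```

```text
t: 21.02
tool_rot: [0.089, -3.135, -0.004]
t: 21.43
tool_pos: [0.5327, -0.1523, 0.0082]
tool_rot: [-0.09, 3.137, -0.003]
contact_force: [0.3, 0.8, 0.2]
opening: 0.0509
grip_force: 0.0
t: 21.85
tool_pos: [0.5323, -0.1521, 0.0078]
tool_rot: [-0.09, 3.138, -0.002]
contact_force: [0.5, 0.4, 5.5]
opening: 0.0307
grip_force: 40.4
t: 22.27
tool_pos: [0.5323, -0.1521, 0.0078]
tool_rot: [-0.09, 3.138, -0.002]
contact_force: [-1.1, 0.5, 6.1]
opening: 0.0306
grip_force: 40.4
t: 22.68
tool_pos: [0.5302, -0.1512, 0.1873]
tool_rot: [0.09, -3.139, -0.001]
contact_force: [0.7, 0.3, -0.3]
opening: 0.0307
grip_force: 40.1
```

```bash
python3 - <<'E'
from h import *
f=np.load("w7.npz");c={k:f[k] for k in("fx","fy","cx","cy","extrinsics")};W=cloud(f["d"],c)
a=np.radians(3.4);ex=np.array([np.cos(a),np.sin(a)]);ey=np.array([-ex[1],ex[0]])
P=W[...,:2]-np.array([.5139,.1928]);X=P@ex*1000;Y=P@ey*1000;Z=W[...,2]*1000
line=lambda m,v:[(round(float(v[k])),round(float(Z[k]))) for k in zip(*np.nonzero(m))][::3]
r=W.shape
m=np.zeros(r[:2],bool);m[170,300:385]=1;print("x",line(m,X))
m[:]=0;m[75:265,330]=1;print("y",line(m,Y))
E
```

```text
x [(-44, 107), (-41, 109), (-39, 110), (-36, 108), (-23, 52), (-20, 52), (-16, 52), (-13, 52), (-9, 51), (-6, 54), (-3, 53), (1, 52), (4, 54), (8, 53), (12, 52), (15, 53), (18, 52), (22, 52), (25, 52), (29, 52), (32, 53), (34, 58), (34, 65), (34, 76), (34, 83), (37, 85), (47, 66), (59, 47), (63, 45)]Traceback (most recent call last):
  File "<stdin>", line 8, in <module>
  File "<stdin>", line 5, in <lambda>
ValueError: cannot convert float NaN to integer
```

```bash

python3 -m crank '-0.003 0.07 0.02 0; -0.003 0.077 0 0; -0.003 0.077 0 0; -0.003 0.077 0 0; -0.003 0.077 0 0' | grep t:
python3 -m crank '-0.003 0.077 0 0; -0.003 0.077 0 0; -0.003 0.077 0 0; -0.004 0.076 0 0; 0 0 0 0' | grep t:
python3 -m crank '0 0 0 0; 0 0 0 0; 0 0 0 0; 0 0 0 0; 0 0 0 0'
python3 snap.py w10
python3 - <<'E'
from h import *
f=np.load("w10.npz");c={k:f[k] for k in("fx","fy","cx","cy","extrinsics")};W=cloud(f["d"],c)
a=np.radians(3.4);ex=np.array([np.cos(a),np.sin(a)]);ey=np.array([-ex[1],ex[0]])
P=W[...,:2]-np.array([.5139,.1928]);X=P@ex*1000;Y=P@ey*1000;Z=W[...,2]*1000
m=(Z>78)&(Z<88)&(abs(X)<30)&(abs(Y)<70);print("wall Y",np.histogram(Y[m],np.arange(-70,72,5)))
m=(Z>48)&(Z<57)&(abs(X)<33)&(abs(Y)<60);print("floor",np.histogram(Y[m],np.arange(-60,61,5)))
E
```

```text
t: 23.1
tool_rot: [0.089, -3.14, -0.0]
t: 23.52
tool_rot: [0.1, -3.139, -0.005]
t: 23.93
tool_pos: [0.5172, 0.1898, 0.1959]
tool_rot: [0.087, -3.14, 0.0]
contact_force: [0.6, -0.4, -1.7]
opening: 0.0305
grip_force: 40.2
(array([0.51715734, 0.18982057, 0.19592398]), np.float64(93.1876272494364))
wall Y (array([  0,   0,   0,   0,   0, 256,   0,   0,   0,   0,   0,   0,   0,
         0,   0,   0,   0,   0,   0,   0,   0,   0, 261,   0,   0,   0,
         0,   0]), array([-70, -65, -60, -55, -50, -45, -40, -35, -30, -25, -20, -15, -10,
        -5,   0,   5,  10,  15,  20,  25,  30,  35,  40,  45,  50,  55,
        60,  65,  70]))
floor (array([291, 287,  45, 133, 282, 264, 253, 251, 254, 262, 247, 243, 244,
       270, 256, 249, 256, 270, 286, 287,  65,  83, 293, 290]), array([-60, -55, -50, -45, -40, -35, -30, -25, -20, -15, -10,  -5,   0,
         5,  10,  15,  20,  25,  30,  35,  40,  45,  50,  55,  60]))
```

View pics/w10.png

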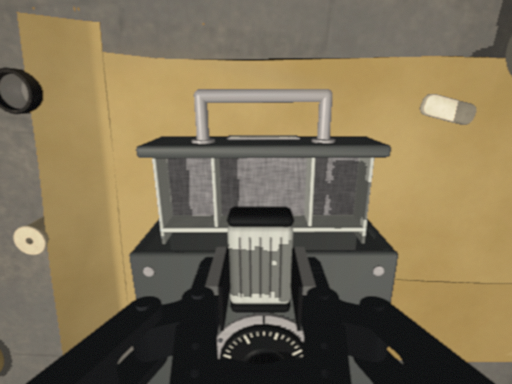

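The held drive at (260,255) is square to the compartment, and the walls sit evenly at ±42 mm. I'll lower it.

```bash

python3 -m crank '-0.005 0.006 -0.02 0; 0 0 -0.05 0; 0 0 -0.05 0; 0 0 -0.05 0; 0 0 0 0' | grep pos
python3 - <<'E'
from h import *
c=ctrl.get_calibration("wrist");print(pose());p,d=ctrl.get_image("wrist");W=cloud(d,c)
t=pose()[0]
m=(abs(W[...,0]-t[0])<.04)&(abs(W[...,1]-t[1])<.014)&(W[...,2]>t[2]-.004)&(W[...,2]<t[2]+.016);print(rect(W,m))
for s in (-.02,-.01,0,.01,.02):
    k=m&(abs(W[...,0]-t[0]-s)<.003);print(s,np.nanmedian(W[k][:,2]) if k.any() else None)
E
python3 -m crank '0 0 -0.03 0; 0 0 -0.03 0; 0 0 -0.02 0; 0 0 0 0; 0 0 0 0'
```

```text
tool_pos: [0.5099, 0.1928, 0.1042]
(array([0.50994666, 0.19281103, 0.10418585]), np.float64(93.27235377738593))
(array([511.5, 193.2]), array([80., 28.]), 0.0, 6717)
-0.02 0.11264621683003048
-0.01 0.11269136132484735
0 0.11256713215256545
0.01 0.11242820326930361
0.02 0.11188697912555752
t: 24.87
tool_pos: [0.5147, 0.194, 0.0715]
tool_rot: [-0.09, 3.14, 0.0]
contact_force: [0.4, -0.3, -1.3]
opening: 0.0305
grip_force: 40.2
```

```bash

python3 -m crank '0 0 -0.006 0; 0 0 -0.005 0; 0 0 -0.004 0; 0 0 -0.002 0; 0 0 0 0'|grep -E "pos|force"
python3 -m crank '0 0 -0.002 0; 0 0 0 0; 0 0 0 0; 0 0 0 0; 0 0 0 0'|grep -E "pos|force"
```

```text
tool_pos: [0.5144, 0.1939, 0.0623]
contact_force: [-0.7, -0.4, -0.3]
grip_force: 40.3
tool_pos: [0.5145, 0.194, 0.0615]
contact_force: [0.4, 0.1, -1.2]
grip_force: 40.3
```

```bash

python3 -m crank '0 0 -0.002 0; 0 0 0 0; 0 0 0 0; 0 0 0 0; 0 0 0 0'|grep -E "pos|force"
python3 -m crank '0 0 -0.001 0; 0 0 0 0; 0 0 0 0; 0 0 0 0; 0 0 0 0'|grep -E "pos|force"
python3 -m crank '0 0 -0.001 0; 0 0 0 0; 0 0 0 0; 0 0 0 0; 0 0 0 0'|grep -E "pos|force"
```

```text
tool_pos: [0.5144, 0.194, 0.0604]
contact_force: [0.6, -0.1, -0.8]
grip_force: 40.3
tool_pos: [0.5144, 0.194, 0.0599]
contact_force: [0.2, -0.5, -1.8]
grip_force: 40.3
tool_pos: [0.5146, 0.194, 0.0598]
contact_force: [-1.4, -0.1, 1.7]
grip_force: 40.6
```

```bash

python3 -m crank '0 0 -0.001 0; 0 0 0 0; 0 0 0 0; 0 0 0 0; 0 0 0 0'|grep -E "pos|force"
python3 -m crank '0 0 0 0; 0 0 0 0; 0 0 0 0; 0 0 0 0; 0 0 0 0' 50|grep -E "pos|force|open"
python3 -m crank '0 0 0.02 0; 0 0 0.05 0; 0 0 0.06 0; 0 0 0.07 0; 0 0 0.07 0'
python3 snap.py w11
python3 - <<'E'
from h import *
f=np.load("w11.npz");c={k:f[k] for k in("fx","fy","cx","cy","extrinsics")};W=cloud(f["d"],c)
m=(W[...,2]>.06)&(W[...,2]<.078)&(abs(W[...,0]-.514)<.033)&(abs(W[...,1]-.193)<.035)
print(rect(W,m),np.percentile(W[m][:,2],[5,50,95]))
E
```

```text
tool_pos: [0.5151, 0.194, 0.0597]
contact_force: [-1.1, -1.0, 5.2]
grip_force: 41.0
tool_pos: [0.5142, 0.1939, 0.0585]
contact_force: [-0.3, 0.1, -0.4]
opening: 0.043
grip_force: 0.0
t: 28.2
tool_pos: [0.5139, 0.1939, 0.1956]
tool_rot: [0.091, -3.14, 0.0]
contact_force: [0.1, -0.3, -0.5]
opening: 0.0424
grip_force: 0.0
(array([0.51387528, 0.19387025, 0.19559722]), np.float64(93.30228000492882))
(array([518.3, 202.4]), array([59.8, 48. ]), 3.1, 1929) [0.06638025 0.06799658 0.06928987]
```

The drive lies flat at z 0.068 (floor plus 16 mm). I'll close the fingers and push the bar from the front.

```bash

python3 -m crank '-0.06 -0.003 0 0; -0.06 -0.003 0 0; -0.06 -0.003 0 0; -0.058 -0.002 0 0; 0 0 -0.01 0' 0 30| grep pos
python3 -m crank '0 0 -0.06 0; 0 0 -0.06 0; 0 0 -0.06 0; 0 0 -0.045 0; 0 0 0 0'
python3 -m crank '0.02 0.001 0 0; 0.015 0.001 0 0; 0.015 0.001 0 0; 0.015 0.001 0 0; 0.015 0.001 0 0'
```

```text
tool_pos: [0.3925, 0.1887, 0.1899]
t: 29.08
tool_pos: [0.3919, 0.1873, 0.0715]
tool_rot: [0.09, -3.131, 0.004]
contact_force: [0.0, 0.2, -0.2]
opening: -0.0003
grip_force: 0.0
t: 29.5
tool_pos: [0.4368, 0.1912, 0.0776]
tool_rot: [-0.09, 3.139, 0.001]
contact_force: [-1.6, -0.8, 2.5]
opening: 0.0001
grip_force: 0.9
```

```bash

python3 -m crank '0.02 0.001 0 0; 0.02 0.001 0 0; 0.02 0.001 0 0; 0.02 0.001 0 0; 0.02 0.001 0 0'|grep -E "pos|force"
python3 -m crank '0.015 0.001 0 0; 0.01 0.001 0 0; 0.006 0 0 0; 0 0 0 0; 0 0 0 0'|grep -E "pos|force"
```

```text
tool_pos: [0.4865, 0.1936, 0.0764]
contact_force: [-3.0, 0.4, 1.6]
grip_force: 1.0
tool_pos: [0.5011, 0.1944, 0.0764]
contact_force: [-0.1, -0.1, -0.5]
grip_force: 0.0
```

```bash

python3 -m crank '0.006 0 0 0; 0 0 0 0; 0 0 0 0; 0 0 0 0; 0 0 0 0'|grep -E "pos|force"
python3 -m crank '0.006 0 0 0; 0 0 0 0; 0 0 0 0; 0 0 0 0; 0 0 0 0'|grep -E "pos|force"
python3 -m crank '0.006 0 0 0; 0 0 0 0; 0 0 0 0; 0 0 0 0; 0 0 0 0'|grep -E "pos|force"
```

```text
tool_pos: [0.5034, 0.1945, 0.0762]
contact_force: [-2.4, -0.1, 0.9]
grip_force: 1.6
tool_pos: [0.5035, 0.1945, 0.0761]
contact_force: [-14.3, -1.2, 7.8]
grip_force: 7.3
tool_pos: [0.5036, 0.1945, 0.076]
contact_force: [-25.6, -1.3, 17.0]
grip_force: 12.9
```

```bash

python3 -m crank '-0.03 -0.002 0 0; -0.04 -0.002 0 0; -0.05 0 0 0; 0 0 0.07 0; 0 0 0.08 0'|grep -E "pos|force"
python3 -m crank '-0.02 0 0.08 0; 0 0 0.08 0; 0 0 0.07 0; 0 0 0 0; 0 0 0 0'|grep -E "t:|pos|force"
python3 snap.py w12
python3 - <<'E'
from h import *
p,d=ctrl.get_image("top");c=ctrl.get_calibration("top");W=cloud(d,c);cv2.imwrite("pics/top1.png",p[:,:,::-1])
f=np.load("w12.npz");cw={k:f[k] for k in("fx","fy","cx","cy","extrinsics")};V=cloud(f["d"],cw)
for y in(.17,.19,.21):
    m=(V[...,2]>.088)&(V[...,2]<.1)&(abs(V[...,1]-y)<.004)&(V[...,0]>.4)&(V[...,0]<.535)
    if m.any(): print("bar x",y,np.percentile(V[m][:,0],[2,50,98]))
E
```

```text
tool_pos: [0.445, 0.1913, 0.1466]
contact_force: [1.9, 0.2, 0.6]
grip_force: 0.0
t: 32.42
tool_pos: [0.4419, 0.1928, 0.2704]
tool_rot: [-0.09, 3.132, 0.002]
contact_force: [0.4, -1.0, 0.1]
grip_force: 0.0
(array([0.44194627, 0.19284214, 0.27035827]), np.float64(93.29498713922673))
bar x 0.17 [0.51664263 0.51927712 0.52461977]
bar x 0.19 [0.51523123 0.51789234 0.52311424]
bar x 0.21 [0.51391155 0.5167299  0.52238586]
```

View pics/top1.png

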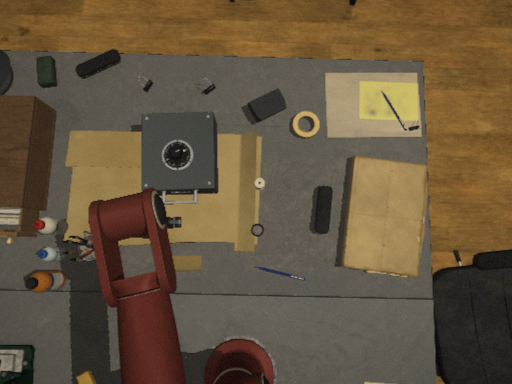

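The bar is back at its shut position (pixel (180,197)), the gap between file and handset is empty, and the bystanders haven't moved.

```bash
python3 -c "from station import ctrl;print(ctrl.finish_job())"
```

```text
the job is handed in; nothing more can be done
None
```

The drive lies flat in the safe drawer's middle compartment, the drawer is pushed fully home, and the job was handed in at about 32.5 s of the 72 s allowed; the hand-in returned no verdict.

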